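Heavy tin at the bottom

TASK

One of the three look-alike tins is full of iron and the other two hold cork: heft them to find the heavy one, stand it in the bottom of the wooden box, and then stand either cork tin squarely on top of it. Leave the third tin standing on the shelf, clear of the box. Set tins down rather than dropping them, keep them upright, and leave the cup with its ball, the burnisher and the jar where they are.

Things in the scene. Friction and masses are not known exactly. Their poses are not given: they have to be found in the camera images.
- tin_a: closed round steel tin with flat lid, 56 mm diameter (57 at the rim), 60 mm tall, upright on the tiled shelf (z = 0); origin: centre of its underside, z up. All three look the same: one is full of iron (about 0.63 kg in all, 5.5 to 7 N), two of cork (about 0.19 kg in all, 1.9 N); which is which changes every time. The filling has 3 mm of play and may tick.
- tin_b: closed round steel tin with flat lid, 56 mm diameter (57 at the rim), 60 mm tall, upright on the tiled shelf (z = 0); origin: centre of its underside, z up. All three look the same: one is full of iron (about 0.63 kg in all, 5.5 to 7 N), two of cork (about 0.19 kg in all, 1.9 N); which is which changes every time. The filling has 3 mm of play and may tick.
- tin_c: closed round steel tin with flat lid, 56 mm diameter (57 at the rim), 60 mm tall, upright on the tiled shelf (z = 0); origin: centre of its underside, z up. All three look the same: one is full of iron (about 0.63 kg in all, 5.5 to 7 N), two of cork (about 0.19 kg in all, 1.9 N); which is which changes every time. The filling has 3 mm of play and may tick.
- box: fixed wooden box, open above, side doors taken out; origin: centre of its underside, z up. 96 mm in x, 92 in y, inner floor at z 10 mm. Grooved end walls across x: 72 mm apart inside (64 at the groove strips by the corners), top at z 82. The y sides are open above sills 78 mm apart, top at z 20: fingers closing along its y pass over them. Holds two tins, one on the other: undersides at z 10 and 70
- cup: bystander: iron hemisphere cup, 74 mm across, 36 mm tall, with the ball sitting in its mouth; origin: centre of its underside
- ball: bystander: maroon finished ball, 72 mm diameter, sitting in the cup, top 90 mm above the shelf; origin: its centre
- burnisher: bystander: flat horn burnisher lying on the shelf, about 170 mm long, 22 mm wide, 12 mm thick; origin: underside, near the middle, x along it
- jar: bystander: glass jar of cork cores with wooden lid, 90 mm diameter, 184 mm tall; origin: centre of its underside
Not all that is in view belongs to the job. What is shaped like the tin_a but green is not meant. What is shaped like the tin_c but yellow is not meant.

How it is judged (in metres and radians):
On the way:
1. the heavy tin stands released on the floor of the box (((horizontal distance between tin_a and box below 0.02 m and z of tin_a in the frame of box between 0.003 and 0.017 m and angle between tin_a's own z axis and vertical below 0.15 rad and contact force between tin_a and box between 4 and 9 N and contact force between the fingers and tin_a below 0.3 N and linear speed of tin_a below 0.02 m/s) or (horizontal distance between tin_b and box below 0.02 m and z of tin_b in the frame of box between 0.003 and 0.017 m and angle between tin_b's own z axis and vertical below 0.15 rad and contact force between tin_b and box between 4 and 9 N and contact force between the fingers and tin_b below 0.3 N and linear speed of tin_b below 0.02 m/s) or (horizontal distance between tin_c and box below 0.02 m and z of tin_c in the frame of box between 0.003 and 0.017 m and angle between tin_c's own z axis and vertical below 0.15 rad and contact force between tin_c and box between 4 and 9 N and contact force between the fingers and tin_c below 0.3 N and linear speed of tin_c below 0.02 m/s))), for 0.2 s.
At the end, for the whole second after the job is handed in: Heavy tin on the box floor, a cork tin on its lid: within 20 mm of the box centre, 18 mm of each other, tilt under 0.15 rad, heights within 7 mm; the upper weighs under 3.6 N, both over 5.5 N. Third tin upright on the shelf, over 80 mm from the box centre. All released, at rest (((horizontal distance between each of tin_a, tin_b and box below 0.02 m and z of tin_a in the frame of box between 0.003 and 0.017 m and angle between each of tin_a, tin_b's own z axis and vertical below 0.15 rad and z of tin_b in the frame of box between 0.063 and 0.077 m and horizontal distance between tin_a and tin_b below 0.018 m and contact force between tin_b and tin_a between 1 and 3.6 N and contact force between tin_a and box above 5.5 N and height (world z) of tin_c below 0.008 m and angle between tin_c's own z axis and vertical below 0.1 rad and horizontal distance between tin_c and box above 0.08 m) or (horizontal distance between each of tin_a, tin_c and box below 0.02 m and z of tin_a in the frame of box between 0.003 and 0.017 m and angle between each of tin_a, tin_c's own z axis and vertical below 0.15 rad and z of tin_c in the frame of box between 0.063 and 0.077 m and horizontal distance between tin_a and tin_c below 0.018 m and contact force between tin_c and tin_a between 1 and 3.6 N and contact force between tin_a and box above 5.5 N and height (world z) of tin_b below 0.008 m and angle between tin_b's own z axis and vertical below 0.1 rad and horizontal distance between tin_b and box above 0.08 m) or (horizontal distance between each of tin_b, tin_a and box below 0.02 m and z of tin_b in the frame of box between 0.003 and 0.017 m and angle between each of tin_b, tin_a's own z axis and vertical below 0.15 rad and z of tin_a in the frame of box between 0.063 and 0.077 m and horizontal distance between tin_b and tin_a below 0.018 m and contact force between tin_a and tin_b between 1 and 3.6 N and contact force between tin_b and box above 5.5 N and height (world z) of tin_c below 0.008 m and angle between tin_c's own z axis and vertical below 0.1 rad and horizontal distance between tin_c and box above 0.08 m) or (horizontal distance between each of tin_b, tin_c and box below 0.02 m and z of tin_b in the frame of box between 0.003 and 0.017 m and angle between each of tin_b, tin_c's own z axis and vertical below 0.15 rad and z of tin_c in the frame of box between 0.063 and 0.077 m and horizontal distance between tin_b and tin_c below 0.018 m and contact force between tin_c and tin_b between 1 and 3.6 N and contact force between tin_b and box above 5.5 N and height (world z) of tin_a below 0.008 m and angle between tin_a's own z axis and vertical below 0.1 rad and horizontal distance between tin_a and box above 0.08 m) or (horizontal distance between each of tin_c, tin_a and box below 0.02 m and z of tin_c in the frame of box between 0.003 and 0.017 m and angle between each of tin_c, tin_a's own z axis and vertical below 0.15 rad and z of tin_a in the frame of box between 0.063 and 0.077 m and horizontal distance between tin_c and tin_a below 0.018 m and contact force between tin_a and tin_c between 1 and 3.6 N and contact force between tin_c and box above 5.5 N and height (world z) of tin_b below 0.008 m and angle between tin_b's own z axis and vertical below 0.1 rad and horizontal distance between tin_b and box above 0.08 m) or (horizontal distance between each of tin_c, tin_b and box below 0.02 m and z of tin_c in the frame of box between 0.003 and 0.017 m and angle between each of tin_c, tin_b's own z axis and vertical below 0.15 rad and z of tin_b in the frame of box between 0.063 and 0.077 m and horizontal distance between tin_c and tin_b below 0.018 m and contact force between tin_b and tin_c between 1 and 3.6 N and contact force between tin_c and box above 5.5 N and height (world z) of tin_a below 0.008 m and angle between tin_a's own z axis and vertical below 0.1 rad and horizontal distance between tin_a and box above 0.08 m)) and contact force between the fingers and tin_a below 0.3 N and contact force between the fingers and tin_b below 0.3 N and contact force between the fingers and tin_c below 0.3 N and linear speed of each of tin_a, tin_b, tin_c below 0.02 m/s); the robot touches nothing.
It fails at once if a bystander was moved by more than 25 mm (distance of any of cup, ball, burnisher, jar from where it was at the start of the episode above 0.025 m).
It fails at once if a tin was tipped by more than 0.7 rad (angle between any of tin_a, tin_b, tin_c's own z axis and vertical above 0.7 rad).
It fails at once if a tin was dropped (falling faster than 0.6 m/s out of the fingers, a drop of about 20 mm) ((linear speed of tin_a above 0.6 m/s and contact force between the fingers and tin_a below 0.2 N) or (linear speed of tin_b above 0.6 m/s and contact force between the fingers and tin_b below 0.2 N) or (linear speed of tin_c above 0.6 m/s and contact force between the fingers and tin_c below 0.2 N)).
It also fails if it takes over 72 s, if anything falls off the work surface, if the arm or the gripper's body presses on something with over 40 N, if the wrist force passes 120 N, or if a joint passes its speed limit or range.

ROBOT

A 7-joint arm with a two-finger parallel gripper is mounted at the origin on the work surface. World frame = base frame: x ahead of the robot, y to its left, z up, the work surface at z = 0. Lengths are in m, angles in degrees, forces in N, time in s.
With the tool pointing down it reaches from about 0.35 to 0.775 m from the base axis. Payload 3.1 kg.
Tool frame: the origin (TCP) lies on the centre line of the jaws, within the pads' length; the fingertips stand 17 mm ahead of it and the grasp point (between the pads) lies 2 mm behind it (robot.tip_reach is the distance from the TCP to the fingertips, in m); z points along the fingers, y is the direction in which the jaws open and shut (so a half turn about z gives the same grasp; the last joint's range is limited). The gripper opens to 85 mm and grips with 20 to 120 N. Pads are 22 mm wide; open, the fingers measure 114 mm over their backs; the gripper's body (76 mm by 85 mm) begins 54 mm behind the grasp point. The pads swing forward as they close: fully open they stand 13 mm farther back than shut.
Start: joints at [-70.227, 17.813, 0.802, 86.603, -0.252, 75.585, -1.558], TCP at [0.207, 0.509, 0.248] pointing down, gripper open.
Joint ranges: [-154.91, 154.91], [-16.99, 109.72], [-72.82, 74.43], [7.12, 147.25], [-82.49, 262.49], [11.32, 116.49], [-174.64, 174.64]. Speed limits (degrees/s): [159.86, 159.86, 180, 180, 180, 180, 180].

INTERFACE

Orientations are given as [roll, pitch, yaw] about the fixed x, y, z axes, in that order (R = Rz(yaw) Ry(pitch) Rx(roll)).
In Python, from station import robot, fingers, vision, workorder, recognise gives the robot as it stands. Calls block until the motion is done:
- robot.move_to(position, orientation): joint-space move of the TCP to a pose.
- robot.line_to(position, orientation=None, velocity=0.15, f_stop=None): straight line of the TCP; orientation=None keeps the orientation; velocity is the mean speed in m/s. With f_stop (N) it stops when the force on the tool has changed by that much, and returns True; else False.
- robot.move_j(angles): joint-space move.
- fingers.gripper_to(opening, force=None): opening from 0.0 (shut) to 1.0 (fully open); force is the grip in N (None keeps the last); returns when the fingers have stopped.
- robot.pause(seconds).
- robot.inverse_kinematics(position, orientation): joint angles nearest the present ones, or None.
- vision.grab_frame(name): name is "side" or "top" or "wrist"; returns the picture (420x560x3 uint8, red, green, blue); there is no depth.
- vision.calibration(name): a dict with "mtx" (3x3 intrinsics, pixels), "extrinsics" (4x4, takes a point from world to camera coordinates); the wrist camera has in their place "T_tool_cam" (4x4, takes a point from camera to tool coordinates, whose origin is the TCP and whose axes are the flange's). Camera axes: x right, y up, looking along -z (the intrinsics and any distortion apply to the point x, -y, -z); pixel columns grow to the right and rows downward; lengths in m; the calibration is good to about 2 mm. A picture is of the moment at which its call begins: read the wrist's pose just before it. calibration takes no time and is no camera call.
A pose or a line that the arm cannot do raises robot.PlanningError and nothing moves.
- workorder.close_job(): hands the job in, once; it reports no verdict.
Trained networks look in the newest picture that a camera, given by its name, has taken for a name from the list of things; names that differ only in an ending like _2 or _b are one class to them, and where a whole thing is asked for, a point or a joint stands for the part that bears it (a point fixed in the world has none). Each returns a list of dicts, best first, with "p" (0 to 1); they miss things now and then, are a little off and sometimes report something else, mostly with a low value. They report only what shows in the picture. A call takes as long as a camera call. They do not tell look-alikes from the thing itself.
- recognise(label, camera): "rect" ([centre column, centre row, width, height] in pixels, round what is visible of it).
Readings, each from a call of its own:
- robot.current_time_s(): time.
- robot.current_joint_positions(): joint angles.
- robot.current_dq(): joint speeds.
- robot.current_joint_torque(): joint torques, N m.
- robot.current_tool_pos(): TCP position.
- robot.current_eef_rot(): TCP orientation.
- robot.current_contact_force(): force on the tool from outside, world axes, zero at the start.
- robot.current_torque(): the same for the moment, N m.
- robot.current_finger_gap(): opening from 0.0 (shut) to 1.0 (fully open).
Only numpy, scipy, OpenCV 4.12 (cv2) and the standard library are available. Lean on these libraries where they do the work, as an engineer would, in place of code of your own. Each camera call takes 0.05 s, during which the arm holds its last target.

## Working session

There is one attempt and no reset: what is moved stays moved. The work goes in short steps, each a Python script; the robot and the scene stay as the last script left them, time stands still between calls to the robot, and variables do not carry over. Pictures are saved under pics/ and viewed, and the job is handed in when it is done.

```bash
ls; mkdir -p pics; python3 - <<'E'
from station import robot, fingers, vision, workorder, recognise
import cv2,numpy as np
print(robot.current_time_s())
for n in ["side","top","wrist"]:
    im=vision.grab_frame(n); cv2.imwrite(f"pics/{n}0.png",im[:,:,::-1])
    c=vision.calibration(n); print(n,{k:np.round(v,4).tolist() if not isinstance(v,str) else v for k,v in c.items()})
    if n!="wrist":
        for l in ["tin_a","box"]:
            print(l,[(np.round(d["rect"],1).tolist(),round(d["p"],2)) for d in recognise(l,n)])
print(robot.current_time_s(),robot.current_contact_force(),robot.current_eef_rot())
E
```

```text
pics
0.0
side {'mtx': [[523.1701, 0.0, 279.5542], [0.0, 523.1701, 209.5204], [0.0, 0.0, 1.0]], 'extrinsics': [[0.9842, -0.1766, 0.0163, -0.5589], [0.1121, 0.6905, 0.7146, -0.1402], [-0.1374, -0.7015, 0.6993, -1.0279], [0.0, 0.0, 0.0, 1.0]]}
tin_a [([228.6, 233.3, 27.1, 36.0], 0.9), ([223.6, 317.5, 39.1, 47.7], 0.87), ([282.0, 304.2, 31.6, 42.7], 0.85), ([317.4, 266.9, 33.1, 42.1], 0.8), ([276.1, 381.2, 36.8, 52.3], 0.78), ([279.4, 234.1, 27.3, 34.9], 0.76)]
box [([264.0, 158.7, 56.7, 61.4], 0.86)]
top {'mtx': [[431.9251, 0.0, 278.3219], [0.0, 431.9251, 209.4636], [0.0, 0.0, 1.0]], 'extrinsics': [[-0.0037, -1.0, 0.0071, 0.0665], [0.9891, -0.0026, 0.1472, -0.6045], [-0.1472, 0.0076, 0.9891, -1.0028], [0.0, 0.0, 0.0, 1.0]]}
tin_a [([383.4, 285.7, 25.5, 24.6], 0.98), ([293.9, 270.8, 23.1, 24.7], 0.97), ([438.3, 251.0, 32.6, 23.6], 0.71), ([306.1, 226.1, 21.2, 30.1], 0.68), ([344.2, 203.9, 24.3, 31.1], 0.57)]
box [([204.8, 224.4, 58.0, 52.9], 0.56), ([439.6, 251.4, 29.4, 21.1], 0.19)]
wrist {'mtx': [[338.5662, 0.0, 278.5084], [0.0, 338.5662, 209.8365], [0.0, 0.0, 1.0]], 'T_tool_cam': [[-0.0003, 0.9496, 0.3134, 0.0803], [1.0, 0.0007, -0.0011, 0.0006], [-0.0013, 0.3134, -0.9496, -0.1257], [0.0, 0.0, 0.0, 1.0]]}
0.35 [ 0.1510806  -0.48753803  0.32750793] [-1.79969366e+02  1.63084837e-03  1.57848263e+02]
```

View pics/side0.png

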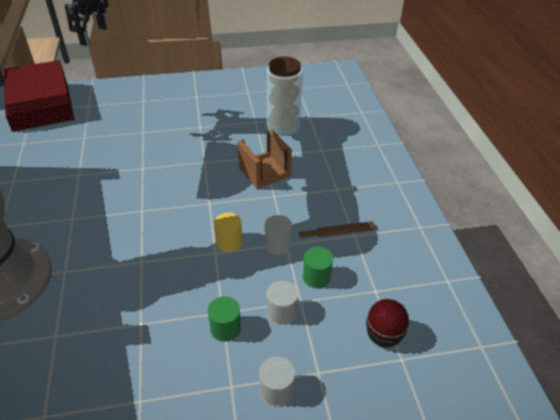

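View pics/top0.png

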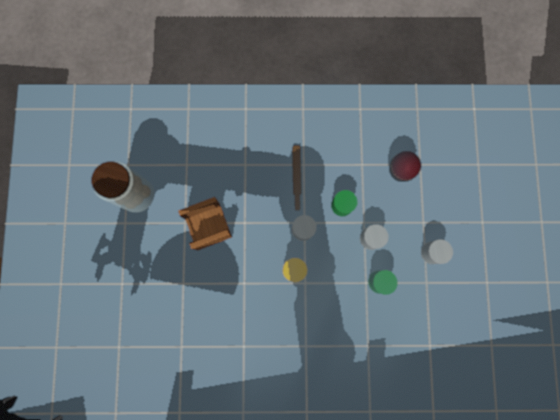

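The silver (steel) tins are at top-view px (304,226), (375,236) and (438,251), and at side-view px (278,235), (282,303) and (276,381). These fit the description. The green ones at top (344,203) and (383,282) and the yellow one at (295,270) are look-alikes. I'll confirm this in an enlarged crop and locate everything.

```bash
cat > h.py <<'E'
from station import robot, fingers, vision, workorder, recognise
import cv2,numpy as np
from scipy.optimize import least_squares
def proj(n,P):
    c=vision.calibration(n); P=np.atleast_2d(P); q=P@c["extrinsics"][:3,:3].T+c["extrinsics"][:3,3]
    q=q*[1,-1,-1]; uv=q@c["mtx"].T; return uv[:,:2]/uv[:,2:]
def tri(uvs):
    f=lambda p:np.concatenate([proj(n,p)[0]-uv for n,uv in uvs.items()])
    r=least_squares(f,[0.5,0,0.05]); return r.x,np.round(r.fun,1)
E
python3 - <<'E'
import cv2
t=cv2.imread("pics/top0.png");s=cv2.imread("pics/side0.png")
a=cv2.resize(t[180:310,270:470],None,fx=4,fy=4,interpolation=cv2.INTER_CUBIC); cv2.imwrite("pics/tc.png",a)
a=cv2.resize(s[200:410,195:345],None,fx=2.85,fy=2.85,interpolation=cv2.INTER_CUBIC); cv2.imwrite("pics/sc.png",a)
a=cv2.resize(t[185:260,160:260],None,fx=6,fy=6,interpolation=cv2.INTER_CUBIC); cv2.imwrite("pics/tb.png",a)
a=cv2.resize(s[125:195,225:305],None,fx=7,fy=7,interpolation=cv2.INTER_CUBIC); cv2.imwrite("pics/sb.png",a)
E
```

```text
(no output)
```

View pics/tc.png

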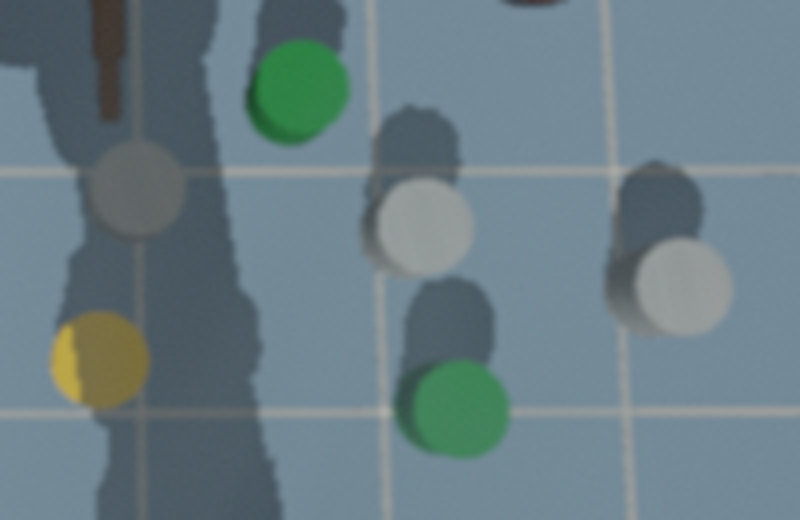

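View pics/sc.png

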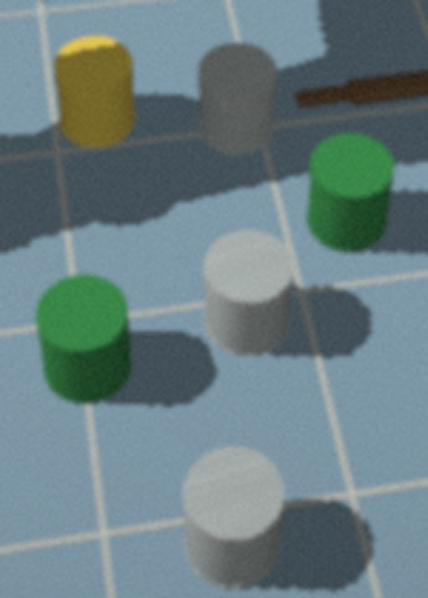

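View pics/tb.png

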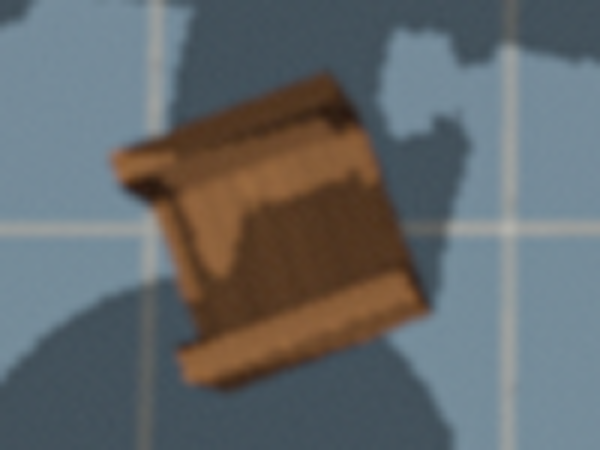

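View pics/sb.png

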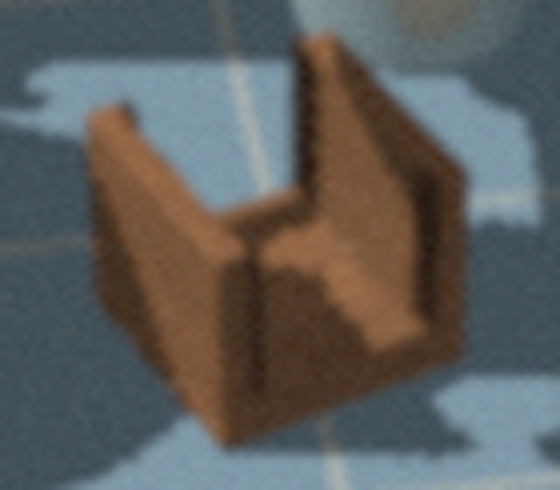

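The crops confirm three plain steel tins; the lid centres are close to the pixels listed. The box is open along its own y, with its walls turned about 20°. Next I triangulate.

```bash
python3 - <<'E'
from h import *
T={"1":((304.5,227),(278.5,223.5)),"2":((376.25,236.75),(282,293.3)),"3":((441,251.75),(277.1,374))}
for k,(t,s) in T.items(): print(k,*[np.round(v,4) for v in tri({"top":np.array(t),"side":np.array(s)})])
S=np.array([[225,447],[462,352],[220,262],[467,178],[88,115],[335,38]])/7+[225,125]
SP=np.array([[-48,-46,0],[48,-46,0],[-48,-46,82],[48,-46,82],[-48,46,82],[48,46,82]])/1e3
t=np.array([[112,155],[325,72],[430,310],[180,350]])/6+[160,185]
TP=np.array([[48,46,82],[48,-46,82],[-48,-46,0],[-36,46,82]])/1e3
def W(x,P):
    c,s=np.cos(x[3]),np.sin(x[3]); return P@np.array([[c,s,0],[-s,c,0],[0,0,1]])+x[:3]
f=lambda x:np.concatenate([(proj("side",W(x,SP))-S).ravel(),(proj("top",W(x,TP))-t).ravel()])
r=least_squares(f,[0.6,0.2,0,0.35],loss="soft_l1"); print(np.round(r.x,4),np.degrees(r.x[3]),np.round(f(r.x).reshape(-1,2),1).tolist())
for n,c in (("top",(105,178)),("top",(404,166)),("side",(284,68))): pass
for q in ([.63,.25],[.6,.3]): print(robot.inverse_kinematics([*q,.2],[180,0,0]))
E
```

```text
1 [0.5628 0.0028 0.0651] [ 0.1 -1.3 -1.1  0.2]
2 [ 0.5395 -0.1671  0.0617] [ 0.1 -1.3 -1.   0.1]
3 [ 0.504  -0.3194  0.0598] [ 0.1 -1.5 -1.   0.1]
[0.5725 0.2397 0.001  0.3733] 21.386514189926586 [[-0.8, 1.3], [-0.2, 1.3], [-0.7, 0.6], [0.2, -0.8], [-1.3, 0.1], [-1.4, -1.1], [-1.2, -1.7], [0.3, -2.1], [0.7, -0.7], [-0.3, -0.7]]
[-43.19787963  38.09659472  36.58311591  68.8986957  -21.94691153
  79.69473779 -98.78579717]
[ -48.20580177   37.06092031   35.89543526   70.34331009  -21.10001533
   78.96969943 -103.97465285]
```

```bash
python3 - <<'E'
from h import *
# lid centres
def onz(n,uv,z):
    r=least_squares(lambda p:proj(n,[p[0],p[1],z])[0]-uv,[.5,0]); return np.round(r.x,3)
print("jar",tri({"top":np.array([112,181.]),"side":np.array([285,66.])}), onz("top",[112,181],.184))
print("yellow",onz("top",[100/4+270,360/4+180],.06)); print("g1",onz("top",[300/4+270,90/4+180],.06)); print("g2",onz("top",[461/4+270,409/4+180],.06))
print("burn end",onz("top",[110/4+270,122/4+180],.01),onz("top",[297,145],.01)); print("ball",onz("top",[405,166],.055))
from numpy import radians as r
for x,y in [(.563,.003),(.5395,-.167),(.504,-.319),(.5725,.24)]:
  for yaw in range(-180,181,30):
    a=robot.inverse_kinematics([x,y,.2],[180,0,yaw]); 
    if a is not None: print((x,y),yaw,np.round(a,0))
E
```

```text
jar (array([0.64917684, 0.41741966, 0.18237565]), array([ 0.1, -1.4, -1.6,  0.3])) [0.646 0.417]
yellow [0.459 0.026]
g1 [ 0.619 -0.095]
g2 [ 0.43  -0.184]
burn end [0.607 0.016] [0.777 0.016]
ball [ 0.71  -0.245]
(0.563, 0.003) -180 [-24.  23.  30.  90. -12.  71.  98.]
(0.563, 0.003) -150 [-22.  22.  27.  90. -11.  70. 127.]
(0.563, 0.003) -120 [-18.  22.  22.  90.  -8.  70. 155.]
(0.563, 0.003) -90 [ -45.   33.   65.   91.  -30.   76. -156.]
(0.563, 0.003) -60 [ -45.   33.   65.   91.  -30.   76. -126.]
(0.563, 0.003) -30 [-45.  33.  65.  91. -30.  76. -96.]
(0.563, 0.003) 0 [-33.  25.  43.  90. -18.  72. -77.]
(0.563, 0.003) 30 [-33.  25.  44.  90. -18.  72. -46.]
(0.563, 0.003) 60 [-34.  25.  44.  90. -18.  72. -16.]
(0.563, 0.003) 90 [-32.  25.  42.  90. -17.  72.  13.]
(0.563, 0.003) 120 [-30.  24.  39.  90. -16.  71.  42.]
(0.563, 0.003) 150 [-28.  24.  36.  90. -15.  71.  71.]
(0.563, 0.003) 180 [-24.  23.  30.  90. -12.  71.  98.]
(0.5395, -0.167) -180 [-23.  29.  56.  90. -25.  74. 127.]
(0.5395, -0.167) -150 [-18.  26.  48.  90. -20.  72. 153.]
(0.5395, -0.167) -120 [ 56. 
[... 1419 characters left out ...]
 73.  70.]
(0.5725, 0.24) -150 [-29.  28.   8.  79.  -4.  73.  98.]
(0.5725, 0.24) -120 [-26.  28.   3.  79.  -1.  73. 127.]
(0.5725, 0.24) -90 [-23.  28.  -2.  79.   1.  73. 155.]
(0.5725, 0.24) -60 [ -61.   40.   64.   81.  -36.   81. -147.]
(0.5725, 0.24) -30 [ -61.   40.   64.   81.  -36.   81. -117.]
(0.5725, 0.24) 0 [ -47.   31.   36.   80.  -18.   75. -100.]
(0.5725, 0.24) 30 [-45.  30.  32.  80. -16.  75. -72.]
(0.5725, 0.24) 60 [-43.  30.  30.  80. -15.  74. -43.]
(0.5725, 0.24) 90 [-40.  29.  25.  80. -12.  74. -15.]
(0.5725, 0.24) 120 [-37.  28.  20.  80. -10.  74.  13.]
(0.5725, 0.24) 150 [-34.  28.  15.  80.  -7.  73.  41.]
(0.5725, 0.24) 180 [-33.  28.  13.  79.  -6.  73.  70.]
```

```bash
cat >> h.py <<'E'
YAW=21.4
from scipy.spatial.transform import Rotation as Ro
def wristT():
    p=robot.current_tool_pos(); o=robot.current_eef_rot()
    T=np.eye(4); T[:3,:3]=Ro.from_euler("xyz",o,degrees=True).as_matrix(); T[:3,3]=p
    return T@vision.calibration("wrist")["T_tool_cam"]
def snap(name):
    T=wristT(); im=vision.grab_frame("wrist"); cv2.imwrite(f"pics/{name}.png",im[:,:,::-1]); np.save(f"pics/{name}.npy",T); return T,im
def wproj(T,P):
    P=np.atleast_2d(P); q=(P-T[:3,3])@T[:3,:3]*[1,-1,-1]; uv=q@vision.calibration("wrist")["mtx"].T; return uv[:,:2]/uv[:,2:]
def wback(T,uv,z):
    m=vision.calibration("wrist")["mtx"]; d=np.linalg.solve(m,[*uv,1])*[1,-1,-1]; d=T[:3,:3]@d
    return T[:3,3]+d*(z-T[2,3])/d[2]
E
python3 - <<'E'
from h import *
t0=robot.current_time_s()
robot.move_to([.5725,.24,.27],[180,0,YAW]); print(robot.current_time_s(),np.round(robot.current_joint_positions()))
snap("wbox")
robot.move_to([.563,.003,.2],[180,0,YAW]); print(robot.current_time_s(),np.round(robot.current_joint_positions()))
snap("wt1")
print(robot.current_time_s(),robot.current_contact_force())
E
```

```text
2.0167 [-45.  28.  34.  73. -15.  83. -82.]
3.0417 [-29.  24.  37.  90. -15.  71. -58.]
3.0917 [-0.15181312  0.90806606  0.40067065]
```

View pics/wbox.png

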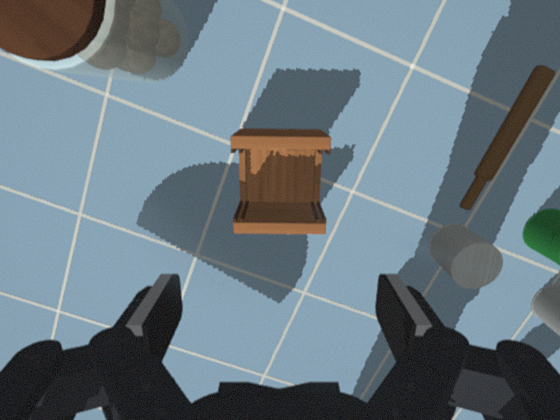

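View pics/wt1.png

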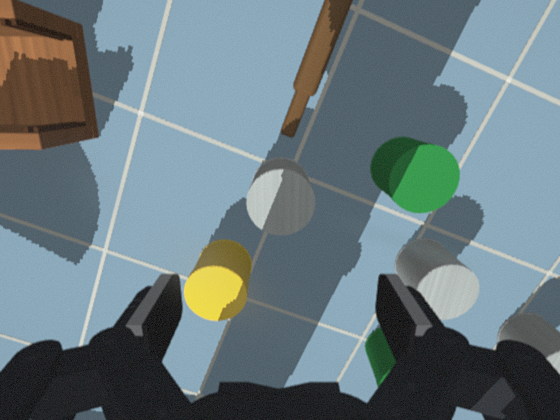

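```bash
python3 - <<'E'
from h import *
T=np.load("pics/wbox.npy")
P=np.array([[-48,-46,82],[-48,46,82],[48,-46,82],[48,46,82],[48,-46,0],[48,46,0],[-36,-46,82],[36,46,82]])/1e3
def W(x,P):
    c,s=np.cos(x[3]),np.sin(x[3]); return P@np.array([[c,s,0],[-s,c,0],[0,0,1]])+x[:3]
print(np.round(wproj(T,W([.5725,.2397,0,.3733],P))))
im=cv2.imread("pics/wbox.png"); cv2.imwrite("pics/wboxc.png",cv2.resize(im[115:245,215:345],None,fx=4.5,fy=4.5,interpolation=cv2.INTER_CUBIC))
T2=np.load("pics/wt1.npy")
print("t1",wback(T2,(280.5,197),.06),"from wbox view",wback(T,(475,266),.06))
print("t2",wback(T2,(445,285),.06))
E
```

```text
[[328. 235.]
 [235. 234.]
 [333. 137.]
 [231. 136.]
 [322. 129.]
 [241. 129.]
 [328. 223.]
 [232. 150.]]
t1 [0.56860649 0.00675033 0.06      ] from wbox view [0.56325114 0.00671111 0.06      ]
t2 [ 0.54694798 -0.15946095  0.06      ]
```

View pics/wboxc.png

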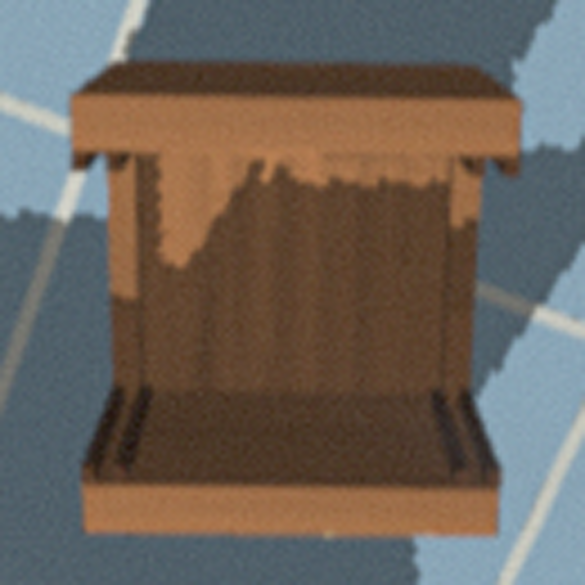

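Box pose from the wrist view agrees with the fixed cameras to about 1.5 mm: centre (0.572, 0.241), yaw 21.4°, edges at rows 136 and 234. Tin 1's lid is at wrist px (280,200). Grasping and hefting tin 1.

```bash
cat >> h.py <<'E'
def fz(n=12):
    v=[]
    for _ in range(n): v.append(robot.current_contact_force()[2]); robot.pause(.02)
    return np.mean(v),np.std(v)
def heft(x,y,zg=.04,lift=.03,force=30):
    robot.line_to([x,y,zg],[180,0,YAW],velocity=.15)
    b=fz(6); fingers.gripper_to(0.0,force); g=robot.current_finger_gap()
    robot.line_to([x,y,zg+lift],[180,0,YAW],velocity=.08); robot.pause(.2); a=fz()
    print("t",robot.current_time_s(),"base",b,"lifted",a,"gap",g,"pos",robot.current_tool_pos())
    return a[0]-b[0]
E
python3 - <<'E'
from h import *
print(heft(.565,.0055)); snap("g1"); print(robot.current_time_s())
E
```

```text
t 5.7167 base (np.float64(-0.20942103030990422), np.float64(0.3315802082900254)) lifted (np.float64(-5.883238034349193), np.float64(0.5360425630664291)) gap 0.6584010395711298 pos [0.56480861 0.0054347  0.06971896]
-5.6738170040392895
5.7667
```

View pics/g1.png

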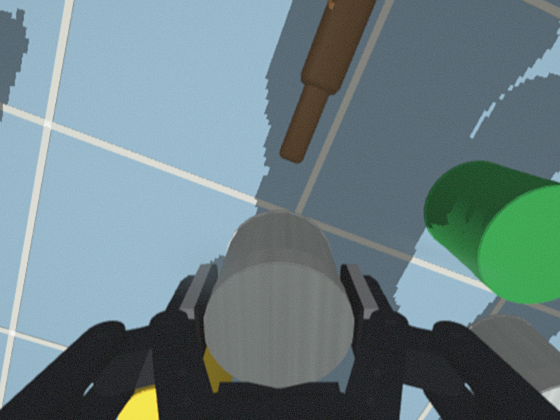

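Tin 1 is the heavy one: 5.7 N, in the iron band. Now I check its offset in the grasp, using the lid's front edge at px (280,261).

```bash
python3 - <<'E'
from h import *
T=np.load("pics/g1.npy"); p=wback(T,(280,261),.09); l=wback(T,(204,310),.09); r=wback(T,(355,310),.09)
tcp=np.array([.5648,.0054]); c,s=np.cos(np.radians(YAW)),np.sin(np.radians(YAW))
for q in (p,l,r): d=q[:2]-tcp; print("tool x",c*d[0]+s*d[1],"tool y",s*d[0]-c*d[1])
robot.line_to([.565,.0055,.17],velocity=.25)
robot.line_to([.572,.2405,.17],velocity=.25)
robot.line_to([.572,.2405,.15],velocity=.1)
snap("b1"); print(robot.current_time_s(),robot.current_tool_pos(),fz(6))
E
```

```text
tool x 0.027542427423589 tool y -1.5160785211838432e-05
tool x 0.007877961664138823 tool y -0.027559793662406577
tool x 0.007862322178584551 tool y 0.027200573830304792
7.8083 [0.57212312 0.23941266 0.15005818] (np.float64(-5.4694619825563935), np.float64(0.6479906222701562))
```

View pics/b1.png

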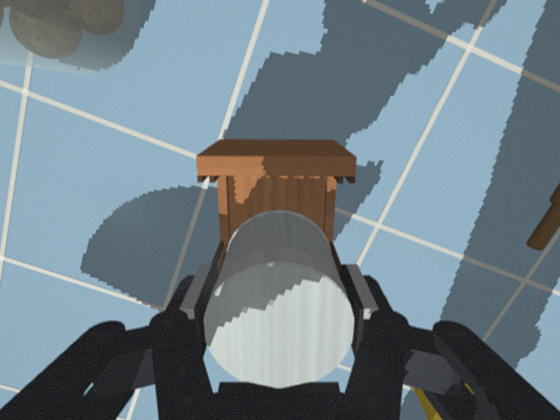

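The tin hangs centred in the jaws (offset about 1 mm). It sits square over the box, with the box wall centred at col 276 and the tin at col 280. Lowering.

```bash
python3 - <<'E'
from h import *
robot.line_to([.5725,.2415,.15],velocity=.1)
r=robot.line_to([.5725,.2415,.06],velocity=.1,f_stop=12); print(r,robot.current_tool_pos(),robot.current_contact_force())
if not r:
    r=robot.line_to([.5725,.2415,.045],velocity=.02,f_stop=3); print(r,robot.current_tool_pos(),robot.current_contact_force(),robot.current_time_s())
E
```

```text
False [0.57337092 0.24168844 0.06091403] [-0.0782766  -0.01096002 -6.49628575]
True [0.57253268 0.24156074 0.0508773 ] [-0.10453922  0.55689504  4.74426489] 9.7333
```

```bash
python3 - <<'E'
from h import *
fingers.gripper_to(1.0); robot.pause(.3); print(robot.current_contact_force())
robot.line_to([.5725,.2415,.22],velocity=.25)
snap("b2"); print(robot.current_time_s())
robot.move_to([.545,-.161,.2],[180,0,YAW]); snap("wt2"); im=vision.grab_frame("side"); cv2.imwrite("pics/s2.png",im[100:420,150:450,::-1]);print(robot.current_time_s())
E
```

```text
[ 0.02105876  1.04367561 -0.06503776]
11.325
12.925
```

View pics/b2.png

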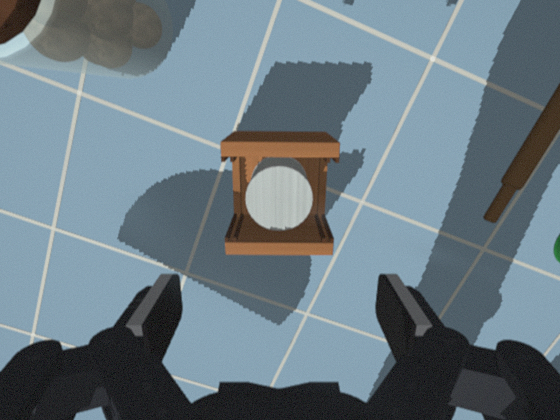

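View pics/wt2.png

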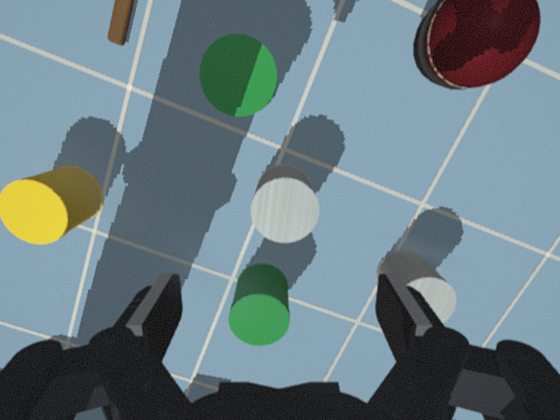

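View pics/s2.png

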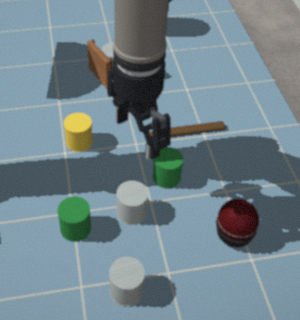

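The heavy tin stands upright in the box, lid centre at wrist px (279,194). Tin 2's lid is at px (285,209), with the jaws clear of both green look-alikes. Grasping it and hefting it as a check.

```bash
python3 - <<'E'
from h import *
T=np.load("pics/wt2.npy"); p=wback(T,(285,208),.06); print(p, "lid in box",wback(np.load("pics/b2.npy"),(279,194.5),.07))
print(heft(p[0]-.001,p[1]-.001)); snap("g2"); print(robot.current_time_s())
T=np.load("pics/g2.npy")
E
```

```text
[ 0.54332032 -0.16486547  0.06      ] lid in box [0.57445968 0.24267346 0.07      ]
t 15.5583 base (np.float64(-0.22257473074129486), np.float64(0.1935861518021553)) lifted (np.float64(-2.142265462548755), np.float64(0.4589660694061308)) gap 0.6547009210309838 pos [ 0.54214554 -0.16582754  0.06970664]
-1.91969073180746
15.6083
```

View pics/g2.png

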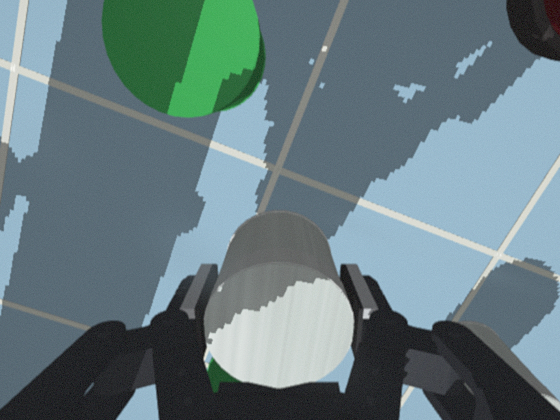

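Tin 2 weighs 1.92 N, so it is cork, and it sits in the grasp exactly as tin 1 did (front edge at row 261). I use the same target, one tin higher.

```bash
python3 - <<'E'
from h import *
x,y=robot.current_tool_pos()[:2]
robot.line_to([x,y,.2],velocity=.25)
robot.line_to([.5725,.2415,.2],velocity=.25)
robot.pause(.2)
r=robot.line_to([.5725,.2415,.122],velocity=.1,f_stop=8); print(r,robot.current_tool_pos(),robot.current_contact_force())
if not r:
    r=robot.line_to([.5725,.2415,.107],velocity=.015,f_stop=2.5); print(r,robot.current_tool_pos(),robot.current_contact_force(),robot.current_time_s())
snap("b3")
E
```

```text
False [0.57318605 0.24158352 0.12278223] [-0.75202313  0.57408366 -1.34749531]
True [0.57231258 0.24151327 0.11077997] [ 0.35559497 -1.07260311  5.40889453] 19.9167
```

View pics/b3.png

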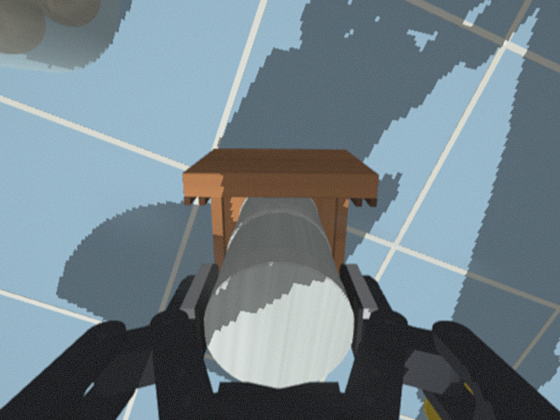

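Contact came at 0.1108 m, against 0.110 expected. The tin stands on the lower lid between the walls. Releasing and backing away.

```bash
python3 - <<'E'
from h import *
fingers.gripper_to(1.0); robot.pause(.3)
robot.line_to([.5725,.2415,.28],velocity=.2); snap("b4")
robot.move_to([.40,.0,.32],[180,0,YAW]); robot.pause(.3)
s=vision.grab_frame("side"); t=vision.grab_frame("top")
cv2.imwrite("pics/s4.png",s[:,:,::-1]); cv2.imwrite("pics/t4.png",t[:,:,::-1])
a=cv2.resize(s[95:205,215:325],(500,500),interpolation=2); b=cv2.resize(t[170:270,150:250],(500,500),interpolation=2); b2=cv2.imread("pics/b4.png")[100:300,180:380]
cv2.imwrite("pics/c4.png",np.hstack([cv2.resize(i,(266,266)) for i in (a[:,:,::-1],b[:,:,::-1],b2)]))
print(robot.current_time_s(),robot.current_contact_force())
E
```

```text
23.275 [-0.61338148 -0.53818546 -0.18544966]
```

View pics/c4.png

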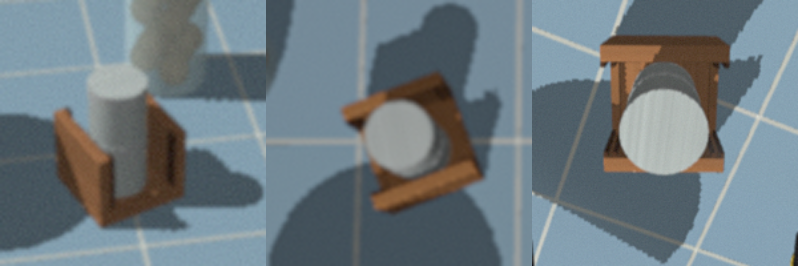

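View pics/s4.png

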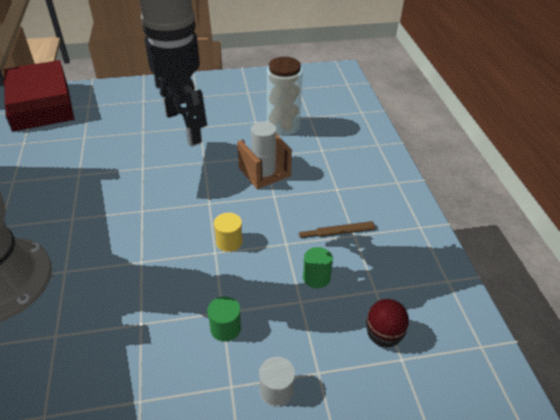

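View pics/b4.png

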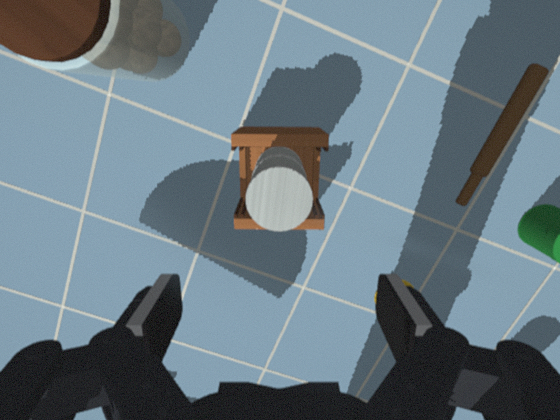

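The stack stands upright and aligned in the box (side px (264,150)). The third tin is at its place (276,381), the bystanders haven't moved, and the arm is clear. Handing in.

```bash
python3 - <<'E'
from h import *
T=np.load("pics/b4.npy"); print("upper lid",wback(T,(279.5,197),.13)); workorder.close_job(); print(robot.current_time_s())
E
```

```text
upper lid [0.57307059 0.24162489 0.13      ]
the job is handed in; nothing more can be done
the job is handed in; nothing more can be done
```

The heavy tin is on the floor of the box with a cork tin standing on its lid, and I handed the job in after about 23 s of the 72 s allowed.

- **Hefting:** the steel tin that stood near the burnisher weighed 5.7 N, so it holds the iron. The middle steel tin weighed 1.92 N, so it is cork. I did not heft the third tin and left it standing on the shelf where it was.
- **Placing:** both tins were lowered until they touched, about 1 mm above the expected heights. I let each one go only after contact.
- **Last checks:** the last side and wrist pictures show the stack upright between the box walls. The upper lid measured at (0.573, 0.242), against a box centre of about (0.572, 0.241), and about 2 mm from the lower lid. The third tin, the cup with its ball, the burnisher and the jar looked unmoved, and the arm was clear of everything.
- **Disagreement between measurements:** for the first tin, the fixed cameras and the wrist camera differed by up to about 6 mm. I used a value in between, and the tin ended up within about 1 mm of centre in the jaws. No check failed.

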